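# Hold the dust extractor's sprung shutter half open

## Robot

A 6-joint arm with a two-finger parallel gripper is mounted at the origin on a cart in front of the work surface, level with it; the furniture and walls round the work are solid. World frame = base frame: x ahead of the robot, y to its left, z up, the work surface at z = 0. Lengths are in mm, angles in rad, forces in N, time in s.
With the tool pointing down it reaches from about 350 to 875 mm from the base axis. Payload 4.2 kg.
Tool frame: the origin (TCP) lies between the finger pads; the fingertips stand 14 mm ahead of it and the grasp point (between the pads) lies 5 mm behind it; z points along the fingers, y is the line along which they close (so a half turn about z gives the same grasp; the last joint's range is limited). The gripper opens to 85 mm and grips with 20 to 120 N. Pads are 22 mm wide; open, the fingers measure 114 mm over their backs; the gripper's body (76 mm by 85 mm) begins 54 mm behind the grasp point. The pads swing forward as they close: fully open they stand 13 mm farther back than shut.
Start: joints at [1.364, 0.385, 0.008, 0, -1.194, -0.259], TCP at [280.677, 558.408, 208.912] pointing down, gripper open.
Joint ranges: [-3.14, 3.14], [-1.21, 2.06], [-1.07, 1.41], [-3.16, 2.05], [-2.99, -0.16], [-3.1, 3.1]. Speed limits (rad/s): [2.79, 2.79, 3.14, 3.14, 3.14, 3.14].

## Interface

Orientations are given as a unit quaternion [w, x, y, z].
In Python, from workcell import arm gives the robot as it stands. The module is installed in compiled form; this text tells all that it offers.
- The arm moves only by the shell command python3 -m jog 'ROWS' [FORCE]. ROWS is JSON, a list of rows, each a list of 7 numbers: the turn, a rotation vector about the tool's x, y, z in units of 5 degrees (1.0 is 5 degrees), then the shift along the tool's x, y, z in units of 40 mm (1.0 is 40 mm), then the opening, from 0 (shut) to 1 (fully open). A call has 1 to 20 rows; each row shifts and turns the commanded pose from where the row before left it, along the tool's axes as they then stand; what a row does not reach is not made up. A row lasts 1/12 s, in which the tool goes at most 41.7 mm and 7.16 degrees, less where a joint would pass 70% of its speed; a pose out of reach is approached as far as the arm can. A call is refused whole if a number of a shift passes 1 or a number of a turn 1, either way. A call with a gripper value outside its range is refused whole. The fingers move at their own pace and stop on an object; FORCE is the grip in N (left out, the last holds). Time passes only in rows, so rows that do not move let the fingers close. It gives the time, the measured TCP pose, the force, the opening and the grip force at its end, in the units of the state.
- arm.read_state(): the state, without advancing time (a new reading comes with each control period).
- arm.capture(name): name is "scene" or "top" or "wrist"; returns a dict with "img" (480x640x3 uint8, blue, green, red), "depth" (480x640 float32, mm along the optical axis (not along the pixel's ray), 0 where there is no reading), "intrinsics" (3x3 intrinsics, pixels), "xyz" and "rotation" of the camera in the world. Camera axes: x right, y down, z forward; pixel columns grow to the right and rows downward; lengths in mm; the calibration is good to about 2 mm. A picture is of the moment at which its call begins.
- arm.job_done(): hands the job in; it is judged then, once.
The state is a dict: "t": time; "q": joint angles; "qvel": joint speeds; "effort": joint torques, N m; "tool_pos": TCP position; "ee_rot": TCP orientation; "ft_force": force on the tool from outside, world axes, zero at the start; "ft_torque": the same for the moment, N m; "gripper_width": opening from 0.0 (shut) to 1.0 (fully open); "grip_force": force on a finger pad.
Only numpy, scipy, OpenCV 4.12 (cv2) and the standard library are available. Lean on these libraries where they do the work, as an engineer would, in place of code of your own. Each camera call takes 0.05 s, during which the arm holds its last target. There are 200 camera calls.

## Task

I want to brush the bench down with the dust extractor at half draught, but its stop screw has been reset, so nobody knows how far the shutter over the intake now opens. Take the shutter's upright grip and slide it open against its spring until you feel it come gently up against its stop, then ease it back to half of that travel without letting it snap shut. Finish there, still holding the shutter half open with the fingers, and leave the other things on the bench and on the extractor where they are.

Things in the scene. Friction and masses are not known exactly. Their poses are not given: they have to be found in the camera images.
- extractor: Dust extractor fixed at the bench's left: grey steel case 202 mm long (x), 104 wide (y), deck 70 mm above the worktop. Origin: centre of its underside. Its x axis points from its front panel (switch, knob; nearest the robot) to its far end, the way the shutter opens. On the deck, x = +24 to +97 mm, is the closed spring housing, 92 mm wide, 18 mm high.
- intake (a point): Centre of the round 56 mm intake hole in the extractor's deck, 70 mm above the worktop, at the extractor's x = -48 mm, y = 0; the shut shutter covers it.
- shutter (a joint): How far the sprung steel shutter is slid open along the extractor's +x, m; 0 = shut. A spring pulls it shut: 5 N when shut, rising 1.6 N per 10 mm, plus 0.5 N friction. The travel ends at a rubber-tipped stop hidden in the spring housing, far stiffer than the spring (5 N or more per mm); it may lie anywhere from 28 to 60 mm and must be felt.
- shutter_grip (a point): Centre of the top of the shutter's upright black grip, which moves with the shutter: 12 mm thick along the extractor's x (take it across this, from above), 52 mm wide along its y, standing 40 mm above the shutter plate; its top is 113 mm above the worktop. When shut it is at the extractor's x = -70 mm, y = 0.
- stop_screw (a joint): Axial setting of the knurled stop screw in the far end wall of the spring housing, m; larger = screwed further out, so the shutter goes further. Set and locked before the start. How long its shank is inside is not known, so this number alone does not give the travel.
- eraser: Cream rubber abrasive block, 20x45x14 mm, lying on top of the extractor's spring housing; origin at the centre of its underside. Not part of the job.
- ring_blank: Plain metal ring blank, 22 mm across, 8 mm high, lying on top of the spring housing; origin at the centre of its underside. Not part of the job.
- brush: Narrow wooden brush with brass bristles, 201 mm long, 16 mm wide, lying along the extractor's right side; origin at the centre of its underside. Not part of the job.
- tin: Flat round solder tin with lid, 63 mm across, 19 mm high, on the bench right of the extractor; origin at the centre of its underside. Not part of the job.
- dapping: Plain steel dapping cube with hollows, 50 mm, on the bench behind the extractor; origin at the centre of its underside. Not part of the job.
- scale: Pocket scale, 105x66x17 mm, on the right of the bench; origin at the centre of its underside. Not part of the job.

How it is judged:
By the outcome, as a careful person would: the job done as asked, in the order asked, and still so for the second after the job is handed in, while the arm keeps its last pose, push and grip.
It also fails if it takes over 45 s, if anything falls off the work surface, if the arm or the gripper's body presses on something with over 40 N, if the wrist force passes 120 N, or if a joint passes its speed limit or range.

## Working session

There is one attempt and no reset: what is moved stays moved. The work goes in short steps, Python scripts to look and compute and a shell command to move; the robot and the scene stay as the last step left them, time stands still between calls to the robot, and variables do not carry over. Pictures are saved under pics/ and viewed, at most 10 in all, crops included, and the job is handed in when it is done.

```bash
mkdir -p pics; python3 - <<'E'
from workcell import arm
import cv2,numpy as np
s=arm.read_state();print(s)
for n in("top","scene"):
    c=arm.capture(n);cv2.imwrite(f"pics/{n}0.png",c["img"]);np.savez(f"{n}0.npz",**c);print(n,c["intrinsics"],c["xyz"],c["rotation"])
E
```

```text
{'t': 0.0, 'q': array([ 1.36363474e+00,  3.85568321e-01,  6.58785179e-03, -5.15656652e-04,
       -1.19399687e+00, -2.58600389e-01]), 'qvel': array([ 0.00106396,  0.00109081, -0.00149177,  0.0005375 , -0.00037689,
       -0.00197729]), 'effort': array([-4.88105923e-05, -3.92296994e+01,  1.88399470e+01,  4.18615133e+00,
       -4.63757257e-03,  1.92875476e-07]), 'tool_pos': array([280.38172504, 557.85012369, 207.79721029]), 'ee_rot': array([ 1.09630618e-03,  9.72982989e-01, -2.30874113e-01, -2.11514028e-04]), 'ft_force': array([ 0.58563291, -0.92221633, -0.66181495]), 'ft_torque': array([-0.01531622,  0.03395027, -0.03902413]), 'grip_force': 0.0, 'gripper_width': 0.9983776075209656}
top [[559.18239705   0.         324.94867817]
 [  0.         559.18239705 237.11702308]
 [  0.           0.           1.        ]] [ 341.41226741  -10.33582611 1403.94541723] [-0.05207564  0.70598048 -0.70437014  0.05236787]
scene [[573.05692053   0.         310.93208827]
 [  0.         573.05692053 234.818215  ]
 [  0.           0.           1.        ]] [-444.77453502  582.33698907 1363.22003822] [ 0.17961968 -0.47185947  0.80340463 -0.31563653]
```

View pics/top0.png

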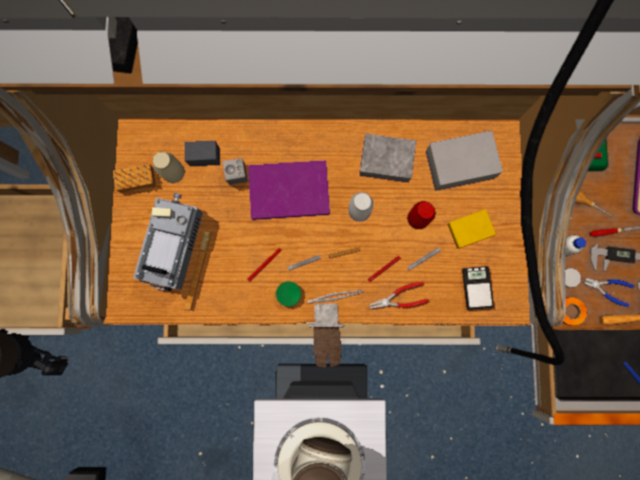

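View pics/scene0.png

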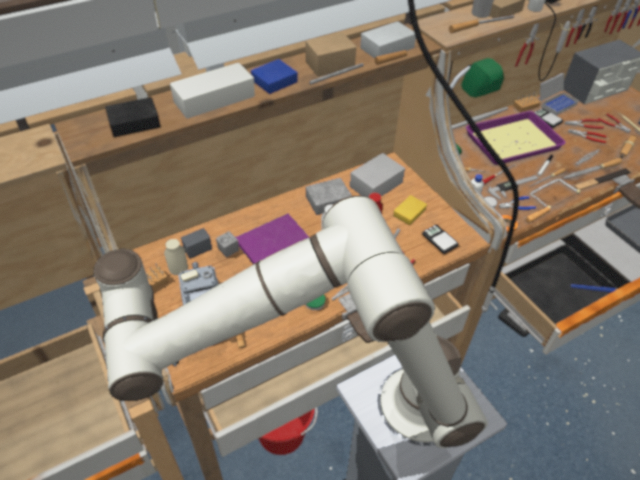

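The top view shows the extractor at about (168,245), tilted roughly 20° clockwise, with the shutter's light plate and the grip at its near end. The brush lies along its right side at (203,260). The scene view is mostly hidden by the arm. Next I'll take the wrist view and a zoomed top crop.

```bash
python3 - <<'E'
from workcell import arm
import cv2,numpy as np
c=arm.capture("wrist");np.savez("w0.npz",**c);print(c["intrinsics"],c["xyz"],c["rotation"])
t=cv2.imread("pics/top0.png")[185:315,110:240]
t=cv2.resize(t,(600,600),interpolation=cv2.INTER_CUBIC)
cv2.imwrite("pics/topcrop.png",t);cv2.imwrite("pics/w0.png",c["img"])
E
```

```text
[[419.60644942   0.         315.75171431]
 [  0.         419.60644942 241.47419765]
 [  0.           0.           1.        ]] [350.09445706 523.41459251 372.54165136] [-0.08152318 -0.51874523  0.8411188   0.12952418]
```

View pics/topcrop.png

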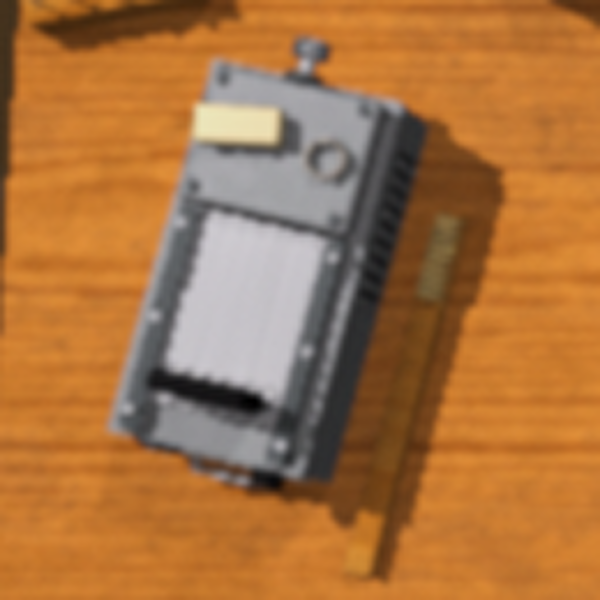

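View pics/w0.png

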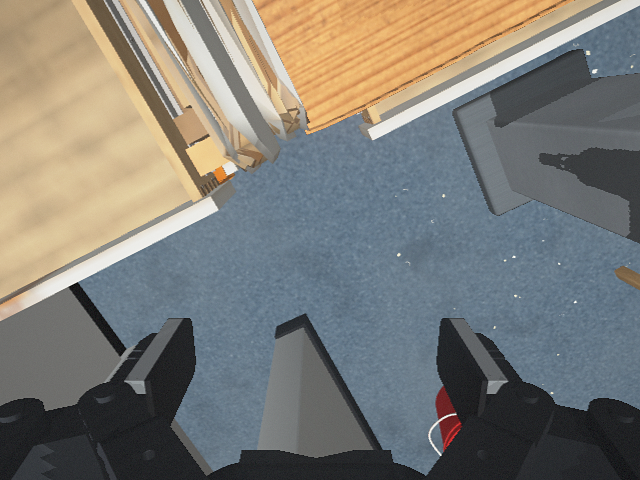

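The crop shows the black grip at crop (205,393), which is full-image (154,270), the eraser at (237,123) and the ring at (328,160). The wrist view shows only floor and the bench corner, so the arm is left of and in front of the bench. I'll localise roughly from the top view.

```bash
cat > h.py <<'E'
import numpy as np,cv2
from scipy.spatial.transform import Rotation as R
def rot(q): return R.from_quat(np.r_[q[1:],q[0]])
def ray(c,u,v,z):
    K=c["intrinsics"];d=rot(c["rotation"]).apply([(u-K[0,2])/K[0,0],(v-K[1,2])/K[1,1],1])
    return c["xyz"]+d*(z-c["xyz"][2])/d[2]
def px(c,p):
    K=c["intrinsics"];q=rot(c["rotation"]).inv().apply(np.asarray(p)-c["xyz"]);return (K@(q/q[2]))[:2]
E
python3 - <<'E'
from h import *
from workcell import arm
c=np.load("top0.npz");s=130/600
f=lambda u,v,z:ray(c,110+u*s,185+v*s,z)
print("grip",f(205,390,105))
for n,p in dict(FL=(213,62),NL=(110,432),NR=(300,478)).items():print(n,f(*p,88 if n=="FL" else 70))
print("plate L",f(207,212,73),f(165,365,73))
print("brush",f(362,575,5),f(450,215,5),"eraser",f(237,123,102))
S=arm.read_state();r=rot(S["ee_rot"]);print(S["tool_pos"],r.as_matrix())
print("wristcam in tool",r.inv().apply(np.load("w0.npz")["xyz"]-S["tool_pos"]))
E
```

```text
grip [457.71566919 386.18096756 105.        ]
FL [630.45447791 395.27891073  88.        ]
NL [438.98388308 444.92184668  70.        ]
NR [415.50132875 345.76498306  70.        ]
plate L [553.73879017 399.29835769  73.        ] [473.50223594 417.26019413  73.        ]
brush [367.18472703 327.62197469   5.        ] [563.2309752  286.82197838   5.        ] eraser [595.41821922 377.14971077 102.        ]
[280.46091647 557.99563419 208.07154404] [[ 8.93430417e-01 -4.49201154e-01 -6.42898218e-04]
 [-4.49201594e-01 -8.93429026e-01 -1.58246100e-03]
 [ 1.36459379e-04  1.70260969e-03 -9.99998541e-01]]
wristcam in tool [ 7.77690257e+01 -1.03732044e-01 -1.64459912e+02]
```

```bash
python3 -m jog '[[0,0,0,0.32,0.64,0,1],[0,0,0,0.32,0.64,0,1],[0,0,0,0.32,0.64,0,1],[0,0,0,0.32,0.64,0,1],[0,0,0,0.32,0.64,0,1],[0,0,0,0.32,0.64,0,1],[0,0,1,0,0,0,1],[0,0,1,0,0,0,1],[0,0,1,0,0,0,1],[0,0,1,0,0,0,1],[0,0,1,0,0,0,1],[0,0,1,0,0,0,1],[0,0,1,0,0,0,1],[0,0,1,0,0,0,1],[0,0,1,0,0,0,1],[0,0,1,0,0,0,1],[0,0,1,0,0,0,1],[0,0,1,0,0,0,1],[0,0,1,0,0,0,1],[0,0,1,0,0,0,1]]'
python3 - <<'E'
from h import *
from workcell import arm
S=arm.read_state();print(S["tool_pos"],rot(S["ee_rot"]).as_matrix().round(3),S["q"])
E
```

```text
t: 1.82
tool_pos: [280.2, 386.4, 208.7]
ee_rot: [-0.0, -0.663, 0.749, -0.0]
ft_force: [-0.2, -0.3, 0.2]
gripper_width: 1.004
grip_force: 0.0
[280.17507947 386.42628278 208.65123362] [[-0.121 -0.993 -0.   ]
 [-0.993  0.121 -0.001]
 [ 0.001  0.    -1.   ]] [ 1.28471693e+00  1.31945252e-01 -3.40134949e-01 -2.06005695e-04
 -1.09929611e+00 -1.40575100e+00]
```

```bash
python3 -m jog '[[0,0,0,-0.08,-0.66,0,1],[0,0,0,-0.08,-0.66,0,1],[0,0,0,-0.08,-0.66,0,1],[0,0,0,-0.08,-0.66,0,1],[0,0,0,-0.08,-0.66,0,1],[0,0,0,-0.08,-0.66,0,1],[0,0,1,0,0,0,1],[0,0,0.2,0,0,0,1],[0,0,0,0,0,0,1],[0,0,0,0,0,0,1]]'
python3 - <<'E'
from h import *
from workcell import arm
c=arm.capture("wrist");np.savez("w1.npz",**c);cv2.imwrite("pics/w1.png",c["img"])
c=arm.capture("scene");np.savez("s1.npz",**c)
S=arm.read_state();print(S["tool_pos"],rot(S["ee_rot"]).as_matrix().round(3))
E
```

```text
t: 2.65
tool_pos: [439.3, 387.2, 208.8]
ee_rot: [-0.0, -0.625, 0.78, 0.0]
ft_force: [0.7, 0.9, 0.1]
gripper_width: 1.003
grip_force: 0.0
[439.17822027 387.38039555 209.15342636] [[-0.218 -0.976  0.   ]
 [-0.976  0.218  0.   ]
 [-0.     0.    -1.   ]]
```

View pics/w1.png

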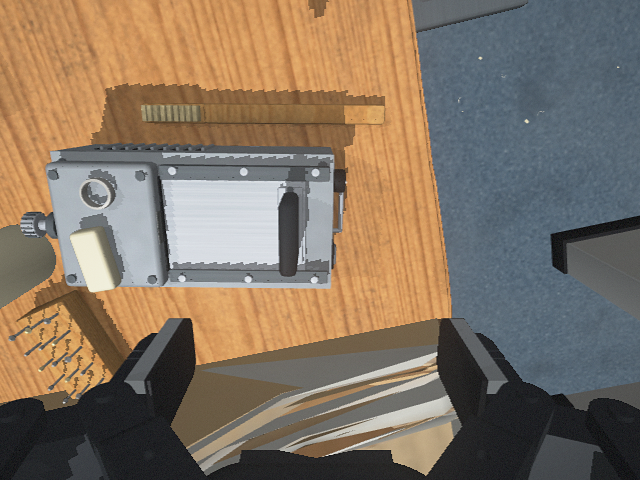

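The wrist view shows the black grip at about (289,233), the plate to its left, the housing with eraser (95,260) and ring (97,193), and the brush at (262,113). Now I'll get metric positions from depth.

```bash
cat >> h.py <<'E'
def cloud(c):
    v,u=np.mgrid[:480,:640];K=c["intrinsics"];d=c["depth"]
    p=np.dstack([(u-K[0,2])/K[0,0]*d,(v-K[1,2])/K[1,1]*d,d])
    return rot(c["rotation"]).apply(p.reshape(-1,3)).reshape(480,640,3)+c["xyz"]
E
python3 - <<'E'
from h import *
c=np.load("w1.npz");P=cloud(c)
Z=P[...,2]
m=np.zeros((480,640),bool);m[180:290,265:320]=1
g=m&(Z>107)&(Z<125);print(g.sum(),np.median(Z[g]))
def rect(mask,z=None):
    q=P[mask][:,:2].astype(np.float32);r=cv2.minAreaRect(q);print(r,q.mean(0))
rect(g)
k=np.zeros_like(m);k[165:285,50:325]=1
d=k&(abs(Z-70)<3.5);print("deck z");rect(d)
h=np.zeros_like(m);h[150:295,45:170]=1;h&=abs(Z-88)<3.5;rect(h)
for n,(u,v) in dict(panel=(350,395),panel2=(300,400),cyl=(20,265),bris=(60,340)).items():print(n,P[v,u])
q=P[(Z>20)&(c["depth"]>230)];print("high",q[:,2].max())
E
```

```text
1353 111.85990977933398
((459.0498352050781, 387.57562255859375), (51.21428680419922, 12.07961368560791), 76.78605651855469) [458.41266 386.36188]
deck z
((496.08966064453125, 382.444091796875), (93.97663879394531, 125.63690948486328), 77.40900421142578) [496.8941 380.7069]
((588.7998657226562, 357.04302978515625), (91.02096557617188, 79.50056457519531), 76.77409362792969) [581.74695 352.20963]
panel [445.02527188 548.97993659  67.00862412]
panel2 [487.2433389  540.16705177  72.87266841]
cyl [690.53890688 379.48860407  45.80357576]
bris [700.13686707 460.66960381  28.33776764]
high 122.55379116824469
```

```bash
python3 -m jog '[[0,0,0.12,-0.11,-0.48,0,1],[0,0,0,0,0,0.4,1],[0,0,0,0,0,0.6,1],[0,0,0,0,0,0.6,1],[0,0,0,0,0,0.5,1],[0,0,0,0,0,0.4,1],[0,0,0,0,0,0.25,1],[0,0,0,0,0,0.12,1],[0,0,0,0,0,0,1],[0,0,0,0,0,0,1]]'
python3 - <<'E'
from h import *
from workcell import arm
c=arm.capture("wrist");cv2.imwrite("pics/w2.png",c["img"])
S=arm.read_state();print(S["tool_pos"],rot(S["ee_rot"]).as_matrix().round(3))
d=np.array([459.05,387.58])-S["tool_pos"][:2];R3=rot(S["ee_rot"]).as_matrix();print(R3[:2,:2].T@d)
E
```

```text
t: 3.58
tool_pos: [459.8, 388.0, 95.0]
ee_rot: [0.001, -0.621, 0.784, 0.0]
ft_force: [-0.1, 0.5, 0.4]
gripper_width: 1.004
grip_force: 0.0
[460.03856362 388.1639885   95.36219973] [[-0.229 -0.973  0.002]
 [-0.973  0.229  0.002]
 [-0.002 -0.001 -1.   ]]
[0.79496989 0.82844235]
```

View pics/w2.png

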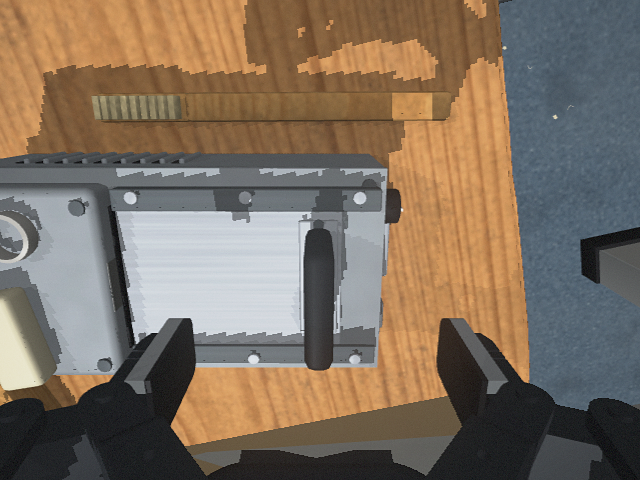

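The grip at (318,300) is centred between the pads at (175,350) and (460,350). I'll check its overlap with the pads along the tool's x axis before closing.

```bash
python3 - <<'E'
from h import *
from workcell import arm
c=arm.capture("wrist");S=arm.read_state();P=cloud(c);r=rot(S["ee_rot"])
T=r.inv().apply((P-S["tool_pos"]).reshape(-1,3)).reshape(480,640,3)
m=np.zeros((480,640),bool);m[215:380,295:340]=1;g=m&(P[...,2]>107)&(P[...,2]<122)
q=T[g];print("grip tool xyz min/max",np.percentile(q,[1,99],axis=0),q.mean(0))
for u,v in[(180,330),(180,360),(165,345),(145,385),(452,330),(470,350),(490,385)]:print(u,v,T[v,u].round(1))
E
```

```text
grip tool xyz min/max [[-23.35519709  -4.84698929 -18.11214674]
 [ 25.89718439   6.86463865 -12.41085316]] [  2.85365123   0.96342073 -16.15813661]
180 330 [ 10.7 -43.  -46.6]
180 360 [  2.1 -42.8 -50. ]
165 345 [ 11.1 -44.5 -55.9]
145 385 [  9.7 -44.  -72.9]
452 330 [ 11.4  42.6 -47.5]
470 350 [ 11.   44.5 -58.3]
490 385 [  9.8  44.7 -72.8]
```

```bash
python3 -m jog '[[0,0,0,0,0,0,0.5],[0,0,0,0,0,0,0.5],[0,0,0,0,0,0,0.5],[0,0,0,0,0,0,0.5]]' 40
python3 - <<'E'
from h import *
from workcell import arm
c=arm.capture("wrist");cv2.imwrite("pics/w3.png",c["img"]);S=arm.read_state();P=cloud(c);r=rot(S["ee_rot"])
T=r.inv().apply((P-S["tool_pos"]).reshape(-1,3)).reshape(480,640,3)
z=T[...,2];m=(abs(T[...,1])<40)&(T[...,0]<14)&(T[...,0]>-12)&(abs(T[...,1])>12)&(z<40)
print("finger tip z percentiles",np.percentile(z[m],[50,90,97,99,100]))
E
```

```text
t: 4.02
tool_pos: [459.7, 387.4, 94.4]
ee_rot: [0.0, -0.621, 0.784, 0.0]
ft_force: [0.2, 1.3, -0.6]
gripper_width: 0.504
grip_force: 0.0
finger tip z percentiles [-56.89586695  23.518266    25.14910767  25.6146088   27.1805516 ]
```

View pics/w3.png

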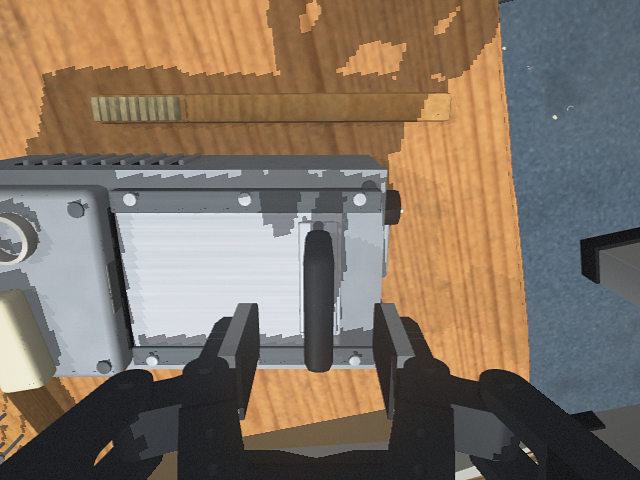

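```bash
python3 -m jog '[[0,0,0,0,0,0,0.25],[0,0,0,0,0,0,0.25],[0,0,0,0,0,0,0.1],[0,0,0,0,0,0,0.1],[0,0,0,0,0,0,0.1],[0,0,0,0,0,0,0],[0,0,0,0,0,0,0],[0,0,0,0,0,0,0]]' 40
python3 - <<'E'
from h import *
from workcell import arm
c=arm.capture("wrist");cv2.imwrite("pics/w4.png",c["img"][180:480,160:480])
E
```

```text
t: 4.73
tool_pos: [459.6, 387.4, 94.1]
ee_rot: [0.0, -0.621, 0.784, 0.0]
ft_force: [-0.2, -0.0, 0.4]
gripper_width: -0.001
grip_force: 0.0
```

View pics/w4.png

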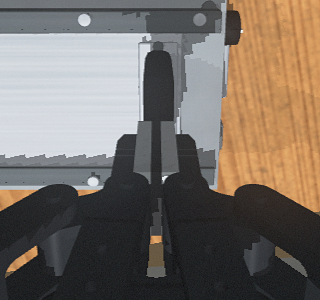

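The fingers have shut above the grip's top without touching it: in the crop (155,120) they overlap the grip. The tips must be higher than the nominal value, so I'll measure their height from depth.

```bash
python3 - <<'E'
from h import *
from workcell import arm
c=arm.capture("wrist");S=arm.read_state();P=cloud(c);r=rot(S["ee_rot"])
T=r.inv().apply((P-S["tool_pos"]).reshape(-1,3)).reshape(480,640,3)
for v in range(285,345,5):print(v,[T[v,u].round(1).tolist() for u in(305,316,327)],c["depth"][v,305])
print(px(c,r.apply([11,0,14])+S["tool_pos"]),px(c,r.apply([0,0,0])+S["tool_pos"]))
print(r.inv().apply(c["xyz"]-S["tool_pos"]),(r.inv()*rot(c["rotation"])).as_matrix().round(3),S["q"])
E
```

```text
285 [[13.3, -4.3, -17.1], [14.2, -0.1, -19.2], [13.6, 4.1, -17.8]] 160.08528
290 [[11.4, -4.3, -17.5], [12.0, -0.1, -18.8], [11.7, 4.1, -18.2]] 160.25
295 [[8.9, -4.3, -16.7], [9.9, -0.1, -18.7], [9.3, 4.2, -17.5]] 161.79497
300 [[6.7, -4.3, -16.5], [7.2, -0.1, -17.5], [6.8, 4.2, -16.7]] 162.65927
305 [[11.4, -3.9, -30.3], [11.0, -0.1, -29.5], [11.1, 3.8, -29.6]] 148.01772
310 [[11.1, -3.9, -33.6], [11.2, -0.1, -33.7], [11.1, 3.7, -33.5]] 145.02228
315 [[11.0, -3.8, -37.0], [11.1, -0.1, -37.3], [11.1, 3.7, -37.3]] 141.8008
320 [[11.1, -3.7, -40.9], [10.6, -0.1, -39.8], [11.0, 3.6, -40.5]] 138.06836
325 [[10.9, -3.6, -43.7], [11.2, -0.1, -44.2], [11.1, 3.5, -44.0]] 135.4756
330 [[10.9, -3.5, -46.9], [10.8, -0.1, -46.8], [10.7, 3.4, -46.6]] 132.37177
335 [[11.1, -3.4, -50.3], [10.6, -0.0, -49.5], [11.4, 3.3, -50.8]] 129.09373
340 [[11.2, -3.4, -53.5], [11.2, -0.0, -53.4], [10.5, 3.3, -52.3]] 126.01768
[316.15414574 262.1531415 ] [316.12559645 297.54668121]
[ 7.75674277e+01 -8.41356434e-02 -1.64623417e+02] [[ 0.001 -0.953 -0.303]
 [ 1.     0.001 -0.001]
 [ 0.001 -0.303  0.953]] [ 9.69492767e-01  4.46794465e-01 -2.04986449e-01 -1.40586547e-05
 -9.19098685e-01 -1.20142359e+00]
```

Shut, the tips sit 27 mm behind the reported TCP, not 14 mm ahead as stated. I'll open, go 40 mm lower and close again.

```bash
python3 -m jog '[[0,0,0,0,0,0,1],[0,0,0,0,0,0,1],[0,0,0,0,0,0,1],[0,0,0,0,0,0,1],[0,0,0,0,0,0,1],[0,0,0,0,0,0,1],[0,0,0,0,0,0,1],[0,0,0,0,0,0,1],[0,0,0,0,0,0.25,1],[0,0,0,0,0,0.25,1],[0,0,0,0,0,0.2,1],[0,0,0,0,0,0.15,1],[0,0,0,0,0,0.1,1],[0,0,0,0,0,0.05,1],[0,0,0,0,0,0,1],[0,0,0,0,0,0,1]]' 60; python3 -m jog '[[0,0,0,0,0,0,0.4],[0,0,0,0,0,0,0.4],[0,0,0,0,0,0,0.4],[0,0,0,0,0,0,0.4],[0,0,0,0,0,0,0.25],[0,0,0,0,0,0,0.25]]' 60
```

```text
t: 6.17
tool_pos: [459.7, 387.5, 54.2]
ee_rot: [0.0, -0.621, 0.784, -0.0]
ft_force: [-1.2, -0.2, 0.6]
gripper_width: 1.001
grip_force: 0.0
t: 6.67
tool_pos: [459.6, 387.4, 54.2]
ee_rot: [0.0, -0.621, 0.784, 0.0]
ft_force: [0.3, 0.4, -0.4]
gripper_width: 0.25
grip_force: 0.0
```

```bash
python3 -m jog '[[0,0,0,0,0,0,0.18],[0,0,0,0,0,0,0.15],[0,0,0,0,0,0,0.12],[0,0,0,0,0,0,0.08],[0,0,0,0,0,0,0.05],[0,0,0,0,0,0,0],[0,0,0,0,0,0,0],[0,0,0,0,0,0,0],[0,0,0,0,0,0,0]]' 60
python3 - <<'E'
from h import *
from workcell import arm
c=arm.capture("wrist");cv2.imwrite("pics/w5.png",c["img"][120:480,100:520]);S=arm.read_state()
e=np.array([np.cos(np.radians(13.2)),-np.sin(np.radians(13.2))])
print("s",S["tool_pos"][:2]@e,"F",S["ft_force"][:2]@e,S["ft_force"],S["tool_pos"],"lat",S["tool_pos"][:2]@[-e[1],e[0]])
E
```

```text
t: 7.42
tool_pos: [458.9, 387.5, 54.3]
ee_rot: [-0.0, -0.621, 0.784, 0.0]
ft_force: [-5.6, 1.4, 3.1]
gripper_width: 0.131
grip_force: 58.7
s 358.2443592645181 F -5.185385867537215 [-5.13925015  0.79667025  2.72380071] [458.85944102 387.52430354  54.25113358] lat 482.06643889011747
```

View pics/w5.png

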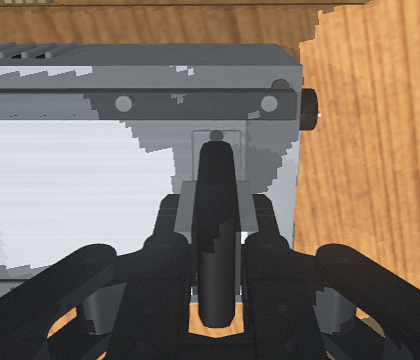

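The grip is held, with the shutter still shut (s ≈ 358.3 mm) and about 5 N of preload. Next I'll open it to about 24 mm.

```bash
python3 -m jog '[[0,0,0,0,-0.025,0,0],[0,0,0,0,-0.05,0,0],[0,0,0,0,-0.05,0,0],[0,0,0,0,0,0,0],[0,0,0,0,0,0,0]]' 70; python3 -m jog '[[0,0,0,0,-0.05,0,0],[0,0,0,0,-0.06,0,0],[0,0,0,0,-0.06,0,0],[0,0,0,0,-0.06,0,0],[0,0,0,0,-0.06,0,0],[0,0,0,0,-0.06,0,0],[0,0,0,0,-0.06,0,0],[0,0,0,0,-0.06,0,0],[0,0,0,0,-0.03,0,0],[0,0,0,0,0,0,0],[0,0,0,0,0,0,0]]' 
cat > st.py <<'E'
from h import *
from workcell import arm
S=arm.read_state();a=np.radians(13.2);e=np.array([np.cos(a),-np.sin(a)])
print("t %.2f travel %.2f F %.2f Fz %.2f lat %.2f z %.2f w %.3f"%(S["t"],S["tool_pos"][:2]@e-358.3,S["ft_force"][:2]@e,S["ft_force"][2],S["tool_pos"][:2]@[-e[1],e[0]]-482.07,S["tool_pos"][2],S["gripper_width"]))
E
python3 st.py
```

```text
t: 7.88
tool_pos: [463.8, 386.4, 54.3]
ee_rot: [-0.0, -0.621, 0.784, 0.0]
ft_force: [-5.2, 0.8, 3.1]
gripper_width: 0.132
grip_force: 68.6
t: 8.8
tool_pos: [482.5, 381.9, 54.3]
ee_rot: [-0.001, -0.621, 0.784, 0.001]
ft_force: [-8.4, 2.0, 3.6]
gripper_width: 0.134
grip_force: 68.8
t 8.80 travel 24.20 F -8.61 Fz 3.56 lat -0.05 z 54.28 w 0.134
```

```bash
M='python3 st.py'; for i in 1; do python3 -m jog '[[0,0,0,0,-0.025,0,0],[0,0,0,0,-0.025,0,0],[0,0,0,0,-0.025,0,0],[0,0,0,0,0,0,0],[0,0,0,0,0,0,0]]' >/dev/null; $M; python3 -m jog '[[0,0,0,0,-0.025,0,0],[0,0,0,0,0,0,0],[0,0,0,0,0,0,0]]'>/dev/null; $M; python3 -m jog '[[0,0,0,0,-0.025,0,0],[0,0,0,0,0,0,0],[0,0,0,0,0,0,0]]'>/dev/null; $M; done
```

```text
t 9.22 travel 27.01 F -8.52 Fz 4.37 lat -0.07 z 54.31 w 0.131
t 9.47 travel 27.89 F -9.97 Fz 4.25 lat -0.08 z 54.26 w 0.130
t 9.72 travel 28.83 F -9.58 Fz 4.42 lat -0.10 z 54.26 w 0.132
```

```bash
cat >> st.py <<'E'
T=S["tool_pos"][:2]@e-358.3;F=-S["ft_force"][:2]@e
import sys;sys.exit(F>5+.16*T+2.2)
E
python3 -m jog '[[0,0,0,0,-0.025,0,0],[0,0,0,0,0,0,0],[0,0,0,0,0,0,0]]'>/dev/null; python3 st.py &&
python3 -m jog '[[0,0,0,0,-0.025,0,0],[0,0,0,0,0,0,0],[0,0,0,0,0,0,0]]'>/dev/null&& python3 st.py &&
python3 -m jog '[[0,0,0,0,-0.025,0,0],[0,0,0,0,0,0,0],[0,0,0,0,0,0,0]]'>/dev/null&& python3 st.py &&
python3 -m jog '[[0,0,0,0,-0.025,0,0],[0,0,0,0,0,0,0],[0,0,0,0,0,0,0]]'>/dev/null&& python3 st.py &&
python3 -m jog '[[0,0,0,0,-0.025,0,0],[0,0,0,0,0,0,0],[0,0,0,0,0,0,0]]'>/dev/null&& python3 st.py &&
python3 -m jog '[[0,0,0,0,-0.025,0,0],[0,0,0,0,0,0,0],[0,0,0,0,0,0,0]]'>/dev/null&& python3 st.py &&
python3 -m jog '[[0,0,0,0,-0.025,0,0],[0,0,0,0,0,0,0],[0,0,0,0,0,0,0]]'>/dev/null&& python3 st.py &&
python3 -m jog '[[0,0,0,0,-0.025,0,0],[0,0,0,0,0,0,0],[0,0,0,0,0,0,0]]'>/dev/null&& python3 st.py &&
python3 -m jog '[[0,0,0,0,-0.025,0,0],[0,0,0,0,0,0,0],[0,0,0,0,0,0,0]]'>/dev/null&& python3 st.py &&
python3 -m jog '[[0,0,0,0,-0.025,0,0],[0,0,0,0,0,0,0],[0,0,0,0,0,0,0]]'>/dev/null&& python3 st.py
```

```text
t 9.97 travel 29.79 F -9.19 Fz 4.58 lat -0.09 z 54.28 w 0.132False
```

```bash
sed -i 's/sys.exit(\(.*\))$/sys.exit(int(\1))/' st.py
python3 -m jog '[[0,0,0,0,-0.025,0,0],[0,0,0,0,0,0,0],[0,0,0,0,0,0,0]]'>/dev/null; python3 st.py &&
python3 -m jog '[[0,0,0,0,-0.025,0,0],[0,0,0,0,0,0,0],[0,0,0,0,0,0,0]]'>/dev/null&& python3 st.py &&
python3 -m jog '[[0,0,0,0,-0.025,0,0],[0,0,0,0,0,0,0],[0,0,0,0,0,0,0]]'>/dev/null&& python3 st.py &&
python3 -m jog '[[0,0,0,0,-0.025,0,0],[0,0,0,0,0,0,0],[0,0,0,0,0,0,0]]'>/dev/null&& python3 st.py &&
python3 -m jog '[[0,0,0,0,-0.025,0,0],[0,0,0,0,0,0,0],[0,0,0,0,0,0,0]]'>/dev/null&& python3 st.py &&
python3 -m jog '[[0,0,0,0,-0.025,0,0],[0,0,0,0,0,0,0],[0,0,0,0,0,0,0]]'>/dev/null&& python3 st.py &&
python3 -m jog '[[0,0,0,0,-0.025,0,0],[0,0,0,0,0,0,0],[0,0,0,0,0,0,0]]'>/dev/null&& python3 st.py &&
python3 -m jog '[[0,0,0,0,-0.025,0,0],[0,0,0,0,0,0,0],[0,0,0,0,0,0,0]]'>/dev/null&& python3 st.py &&
python3 -m jog '[[0,0,0,0,-0.025,0,0],[0,0,0,0,0,0,0],[0,0,0,0,0,0,0]]'>/dev/null&& python3 st.py &&
python3 -m jog '[[0,0,0,0,-0.025,0,0],[0,0,0,0,0,0,0],[0,0,0,0,0,0,0]]'>/dev/null&& python3 st.py
```

```text
t 10.22 travel 30.74 F -10.64 Fz 4.86 lat -0.07 z 54.27 w 0.132
t 10.47 travel 31.69 F -10.50 Fz 5.02 lat -0.07 z 54.27 w 0.129
t 10.72 travel 32.67 F -9.56 Fz 4.91 lat -0.05 z 54.29 w 0.132
t 10.97 travel 33.59 F -10.68 Fz 4.78 lat -0.08 z 54.27 w 0.130
t 11.22 travel 34.56 F -10.03 Fz 5.34 lat -0.09 z 54.29 w 0.137
t 11.47 travel 35.51 F -11.08 Fz 6.27 lat -0.08 z 54.27 w 0.128
t 11.72 travel 36.47 F -11.24 Fz 4.56 lat -0.12 z 54.28 w 0.132
t 11.97 travel 36.69 F -12.51 Fz 5.93 lat -0.11 z 54.27 w 0.130
t 12.22 travel 36.71 F -16.71 Fz 7.85 lat -0.13 z 54.31 w 0.127
```

The stop was felt clearly at a travel of 36.7 mm, where the force rose to 16.7 N with no further motion. Half of that is 18.35 mm, so I'll ease back.

```bash
python3 -m jog '[[0,0,0,0,0.03,0,0],[0,0,0,0,0.04,0,0],[0,0,0,0,0.04,0,0],[0,0,0,0,0.04,0,0],[0,0,0,0,0.04,0,0],[0,0,0,0,0.04,0,0],[0,0,0,0,0.04,0,0],[0,0,0,0,0.04,0,0],[0,0,0,0,0.04,0,0],[0,0,0,0,0.04,0,0],[0,0,0,0,0.04,0,0],[0,0,0,0,0.03,0,0],[0,0,0,0,0.02,0,0],[0,0,0,0,0,0,0],[0,0,0,0,0,0,0],[0,0,0,0,0,0,0]]' ; python3 st.py
```

```text
t: 13.55
tool_pos: [478.2, 383.0, 54.3]
ee_rot: [-0.001, -0.621, 0.784, 0.001]
ft_force: [-8.6, 2.7, 5.1]
gripper_width: 0.131
grip_force: 68.9
t 13.55 travel 19.85 F -8.98 Fz 5.13 lat -0.03 z 54.28 w 0.131
```

Another 1.5 mm back.

```bash
python3 -m jog '[[0,0,0,0,0.02,0,0],[0,0,0,0,0.018,0,0],[0,0,0,0,0,0,0],[0,0,0,0,0,0,0],[0,0,0,0,0,0,0],[0,0,0,0,0,0,0]]' >/dev/null; python3 st.py
python3 - <<'E'
from h import *
from workcell import arm
c=arm.capture("wrist");cv2.imwrite("pics/w6.png",c["img"]);P=cloud(c);Z=P[...,2]
a=np.radians(13.2);e=np.array([np.cos(a),-np.sin(a)]);n=np.array([-e[1],e[0]])
q=P[...,:2]-[459.05,387.58];s=q@e;l=q@n
g=(Z>108)&(Z<117)&(abs(l)<27)&(abs(l)>13)&(s>-10)&(s<60);g&=c["img"].max(2)<70
print(g.sum(),"grip s range",np.percentile(s[g],[2,50,98]))
E
```

```text
t 14.05 travel 18.46 F -9.24 Fz 4.56 lat -0.05 z 54.28 w 0.130
2710 grip s range [12.90412687 18.46691914 23.98211476]
```

View pics/w6.png

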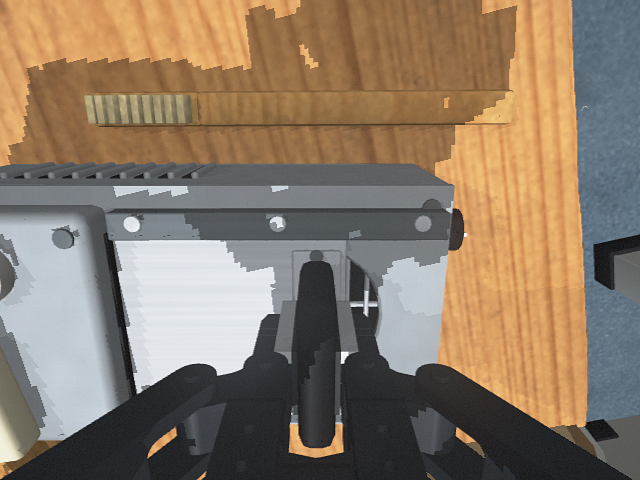

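The image shows the grip still held at (317,350), the intake hole partly uncovered at (365,290), and the other things undisturbed. Vision and tool position both give about 18.5 mm of 36.7 mm.

```bash
python3 -c "
from workcell import arm
print(arm.job_done())"
```

```text
the job is handed in; nothing more can be done
None
```

I slid the shutter open until it met its stop at about 36.7 mm (about 17 N), eased it back to about 18.5 mm, where the fingers still hold it half open, and handed the job in at about 14 s; the judge's result was not shown.

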